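# Slide a ceramic tile over the edge of its rest and set it on the carrier

## Robot

A 6-joint arm with a two-finger parallel gripper is mounted at the origin on a cart in front of the work surface, level with it; the furniture and walls round the work are solid. World frame = base frame: x ahead of the robot, y to its left, z up, the work surface at z = 0. Lengths are in m, angles in rad, forces in N, time in s.
With the tool pointing down it reaches from about 0.35 to 0.775 m from the base axis. Payload 7.3 kg.
Tool frame: the origin (TCP) lies between the finger pads; the fingertips stand 14 mm ahead of it and the grasp point (between the pads) lies 5 mm behind it; z points along the fingers, y is the direction in which the jaws open and shut (so a half turn about z gives the same grasp; the last joint's range is limited). The gripper opens to 92 mm and grips with 3 to 60 N. Pads are 19 mm wide; open, the fingers measure 130 mm over their backs; the gripper's body (75 mm by 190 mm) begins 47 mm behind the grasp point.
Start: joints at [0.955, 0.342, 1.524, -0, 1.275, -0.146], TCP at [0.238, 0.468, 0.241] pointing down, gripper open.
Joint ranges: [-2.53, 2.53], [-0.77, 2.02], [0.04, 2.7], [-1, 4.14], [0.28, 2.66], [-3.11, 3.11]. Speed limits (rad/s): [2.57, 2.57, 3.14, 3.14, 3.14, 3.14].

## Interface

Orientations are given as [roll, pitch, yaw] about the fixed x, y, z axes, in that order (R = Rz(yaw) Ry(pitch) Rx(roll)).
In Python, from cell import robot gives the robot as it stands.
- The arm moves only by the shell command python3 -m creep 'ROWS' [FORCE]. ROWS is JSON, a list that holds one entry, the list of rows, each a list of 7 numbers: the shift along the tool's x, y, z in cm, then the turn, a rotation vector about the tool's x, y, z in degrees, then the gripper command: -1 is shut, 1 is fully open, values between are in proportion. In form: [[[tx, ty, tz, wx, wy, wz, gripper], ...]]. A call has 1 to 8 rows; each row is the pose to reach, as a shift and turn from the pose measured when the call began, along the tool's axes at that moment; what a row does not reach only later rows make up. A row lasts 1/10 s, in which the tool goes at most 50 mm and 8.59 degrees, less where a joint would pass 70% of its speed; a pose out of reach is approached as far as the arm can. A call with a gripper value outside its range is refused whole. The fingers move at their own pace and stop on an object; FORCE is the grip in N (left out, the last holds). Time passes only in rows, so rows that repeat a pose let the fingers close. It gives the time, the measured TCP pose, the force and the opening at its end, in the units of the state.
- robot.observe(): the state, without advancing time (a new reading comes with each control period).
- robot.read_camera(name): name is "scene" or "side" or "wrist"; returns the picture (420x560x3 uint8, red, green, blue); there is no depth.
- robot.camera_params(name): a dict with "camera_matrix" (3x3 intrinsics, pixels), "R" (3x3) and "t" (3): a world point X has camera coordinates R X + t. Camera axes: x right, y down, z forward; pixel columns grow to the right and rows downward; lengths in m; the calibration is good to about 2 mm. A picture is of the moment at which its call begins: read the wrist's pose just before it. camera_params takes no time and is no camera call; for the wrist camera it gives the pose at the moment of the call.
- robot.hand_in(): hands the job in, once; it reports no verdict.
Trained networks look in the newest picture that a camera, given by its name, has taken for a name from the list of things; names that differ only in an ending like _2 or _b are one class to them, and where a whole thing is asked for, a point or a joint stands for the part that bears it (a point fixed in the world has none). Each returns a list of dicts, best first, with "score" (0 to 1); they miss things now and then, are a little off and sometimes report something else, mostly with a low value. They report only what shows in the picture. A call takes as long as a camera call.
- robot.look_for(camera, label): "centre" ([x, y, z] in m, in the coordinates of the camera as it stood for that picture, good to about 4 mm: the middle of the surface that is visible of it).
- robot.masks_of(camera, label): "mask" (420x560 bool, what is visible of it).
The state is a dict: "time": time; "qpos": joint angles; "qvel": joint speeds; "joint_efforts": joint torques, N m; "tool_pos": TCP position; "tool_rot": TCP orientation; "contact_force": force on the tool from outside, world axes, zero at the start; "torque": the same for the moment, N m; "opening": finger opening in m.
Only numpy, scipy, OpenCV 4.12 (cv2) and the standard library are available. Lean on these libraries where they do the work, as an engineer would, in place of code of your own. Each camera call takes 0.05 s, during which the arm holds its last target.

## Task

The thin white ceramic tile lies sunk in the nest of the dark raised rest, where nothing can get hold of it. Press on it gently with a fingertip and slide it out of the open end of the nest until about a third of it overhangs, without letting it tip off; then take it by the overhanging end and lay it down flat between the blue stops of the carrier and let go. The tile is brittle, so never press it hard against the rest or the carrier, and do not disturb the other things on the table.

Things in the scene. Friction and masses are not known exactly. Their poses are not given: they have to be found in the camera images.
- tile_center (a point): Centre (half-way through the thickness) of the loose white ceramic tile, a flat plate 100 x 50 x 4 mm, about 75 g; x along its length, y across, z up. At first it lies flat in the nest of the rest, along the nest, its top 1.5 mm below the rail tops, with 1 mm play to the rails and 2 mm to the back wall: its sides cannot be gripped there, nor can it be pushed from behind.
- tile: The same tile, origin at the centre of its underside, same axes. Smooth: friction about 0.2 on the rest and plunger; a fingertip on its top grips far better, so it can drag the tile, but skids when pressing with about 5 N or less. The tile cracks when pressed on the rest or the carrier with more than 24 N.
- rest: Dark raised rest with a grey bed, fixed on the board; origin on the board's top below the tile's starting place. Flat bed 45 mm above the board, 52 mm wide between two rails (12 mm wide, tops 50.5 mm above the board). A back wall of that height closes it at x = +52 mm; the -x end is open. x axis along the nest from open end to back wall: slide the tile along -x. Foot plate 130 x 110 x 8 mm.
- bed: The smooth bed block of the rest, on which the tile lies and slides: 104 x 76 mm, its top face 45 mm above the board. Same origin and axes as rest.
- rest_edge (a point): Middle of the bed's edge at the open end of the rest, at bed height (45 mm above the board, x = -49 mm of the rest); same axes. Beyond it there is free space down to the board, but for the foot plate, 8 mm high, which reaches out 4 mm. The tile overhangs by as much as its -x end lies beyond this point along -x, and tips off at about 50 mm.
- plunger_tip (a point): Brass spring plunger in the -y rail of the rest, 29 mm behind the open edge; this point is where it touches the tile's side. It presses sideways on the tile with about 5 N, which brakes sliding with about 2 N, and gives way up to 4 mm. Its aluminium housing stands out to 60 mm from the nest's middle line, top 48 mm above the board.
- carrier_seat (a point): Centre of the carrier's seat, on the level of its two black ribs (tops 30 mm above the board, each 12 x 36 mm, at x = -30 and +30 mm), on which the tile shall lie. x along the carrier's length and so the tile's (either end first), y across, z up. Grip the tile's sides at least 18 mm from its middle, clear of the side stops; below it there is 22 mm of free height beside the ribs.
- carrier: The fixed carrier, an aluminium base 150 x 90 x 8 mm; origin on the board under its middle, 30 mm below the seat, same axes. Four blue stops stand 10 mm higher than the ribs: end stops, inner faces at x = -54 and +54 mm (30 mm wide), side stops, inner faces at y = -28 and +28 mm (16 mm long, at x = 0): the tile has 4 mm play endways, 3 mm sideways.
- red_pot: bystander: red plastic pot, 65 mm wide, 50 mm tall; origin at the centre of its underside
- white_tape: bystander: roll of white tape lying flat, 62 mm wide, 20 mm high; origin at the centre of its underside
- meter: bystander: red and black hand-held multimeter lying flat, 165 x 87 x 49 mm; origin at the centre of its underside
- heat_sink: bystander: finned aluminium heat sink, 42 x 50 x 20 mm; origin at the centre of its underside
- tin: bystander: round grey tin with a brass-coloured lid, 59 mm wide, 46 mm high; origin at the centre of its underside
- board: Fixed plywood bench riser, 430 x 650 mm, standing on the side table on two long feet; the rest, the carrier and the bystanders stand on its top, which is at height 0.060 m. Origin on the side table under its middle.

How it is judged:
By the outcome, as a careful person would: the job done as asked, in the order asked, and still so for the second after the job is handed in, with the robot touching nothing.
It also fails if it takes over 72 s, if anything falls off the work surface, if the arm or the gripper's body presses on something with over 40 N, if the wrist force passes 120 N, or if a joint passes its speed limit or range.

## Working session

There is one attempt and no reset: what is moved stays moved. The work goes in short steps, Python scripts to look and compute and a shell command to move; the robot and the scene stay as the last step left them, time stands still between calls to the robot, and variables do not carry over. Pictures are saved under pics/ and viewed, and the job is handed in when it is done.

```bash
ls; mkdir -p pics
cat > h.py <<'E'
import numpy as np, cv2
from cell import robot
from scipy.spatial.transform import Rotation as Ro
def snap(cam,name):
    p=robot.camera_params(cam); im=robot.read_camera(cam)
    cv2.imwrite(f'pics/{name}.png',np.ascontiguousarray(im[:,:,::-1]))
    return im,{k:np.array(v) for k,v in p.items()}
def w(p,c): return p['R'].T@(np.array(c)-p['t'])
def proj(p,X):
    c=p['R']@np.array(X)+p['t']; u=p['camera_matrix']@c; return u[:2]/u[2]
def ray(p,uv,z):
    d=p['R'].T@np.linalg.inv(p['camera_matrix'])@np.array([uv[0],uv[1],1.]); o=-p['R'].T@p['t']
    return o+d*(z-o[2])/d[2]
E
python3 - <<'E'
from h import *
print(robot.observe())
for c in ['scene','side','wrist']:
    im,p=snap(c,c+'0')
    print(c,p)
    if c!='wrist':
      for l in ['tile','rest','carrier','plunger_tip']:
        r=robot.look_for(c,l)
        print(c,l,[(round(x['score'],2),w(p,x['centre']).round(3)) for x in r[:2]])
E
```

```text
pics
{'time': 0.0, 'qpos': array([ 9.55019340e-01,  3.42721235e-01,  1.52500832e+00, -1.55396575e-07,
        1.27538509e+00, -1.45976129e-01]), 'qvel': array([-0.00020962,  0.00093147,  0.00088298,  0.00173185, -0.00136545,
        0.0017884 ]), 'joint_efforts': array([ 2.37043561e-03, -4.31246209e+01, -2.44228417e+01,  7.20440643e-02,
        5.58807410e-02, -1.31952056e-04]), 'tool_pos': array([0.23742033, 0.4678244 , 0.24004875]), 'tool_rot': array([-3.14008683e+00, -2.21238749e-04,  2.67179167e+00]), 'contact_force': array([ 0.41569313, -0.39268405, -0.27952015]), 'torque': array([-0.02970666, -0.01373287,  0.00122316]), 'opening': 0.0914646708604282}
scene {'camera_matrix': array([[421.28455178,   0.        , 279.48048391],
       [  0.        , 421.28455178, 215.45522241],
       [  0.        ,   0.        ,   1.        ]]), 'R': array([[ 0.49308409, -0.86991798,  0.01052611],
       [-0.53599932, -0.31329906, -0.78393139],
       [ 0.68525383,  0.38090211, -0.62075822]]), 't': array([-0.40626193,  0.36201857,  0.54804061])}
scene tile [(0.61, array([0.6  , 0.1  , 0.108]))]
sc
[... 507 characters left out ...]
46858,  0.15997066,  1.0090676 ])}
side tile [(0.58, array([0.599, 0.103, 0.109]))]
side rest [(0.66, array([0.594, 0.066, 0.085]))]
side carrier [(0.67, array([ 0.549, -0.244,  0.071])), (0.37, array([0.598, 0.064, 0.086]))]
side plunger_tip [(0.92, array([0.595, 0.064, 0.088]))]
wrist {'camera_matrix': array([[296.18300227,   0.        , 277.88082801],
       [  0.        , 296.18300227, 213.82764685],
       [  0.        ,   0.        ,   1.        ]]), 'R': array([[ 4.52256019e-01,  8.91888060e-01,  4.26345697e-04],
       [ 8.54140439e-01, -4.33252564e-01,  2.87639231e-01],
       [ 2.56726711e-01, -1.29722415e-01, -9.57738738e-01]]), 't': array([-0.52592506, -0.03622412,  0.39088134])}
```

View pics/scene0.png

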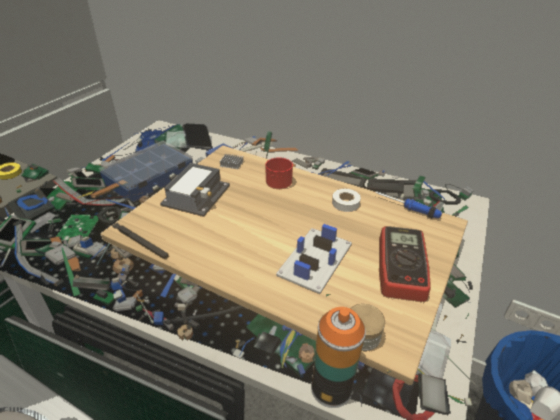

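View pics/side0.png

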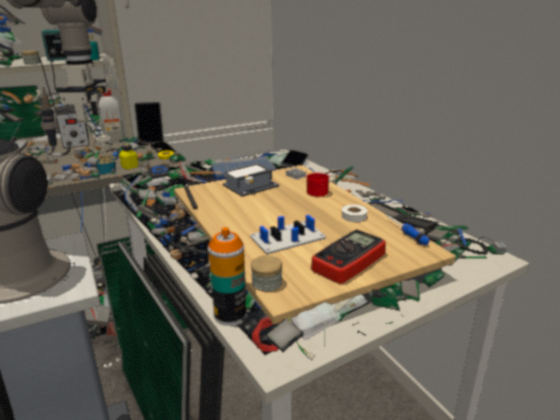

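View pics/wrist0.png

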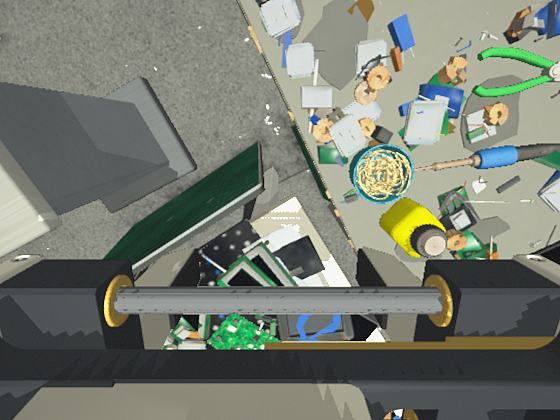

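Scene picture: rest with the white tile at about (195,188), carrier at (315,258), pot, tape, meter and tin around. In the side picture the rest is at (250,180) and the carrier at (287,235). I'll zoom in to find the open end and the plunger.

Run:
```python
import cv2
a=cv2.imread('pics/scene0.png')[150:220,150:240]; b=cv2.imread('pics/side0.png')[150:205,210:290]
a=cv2.resize(a,(600,466),interpolation=cv2.INTER_CUBIC); b=cv2.resize(b,(600,412),interpolation=cv2.INTER_CUBIC)
cv2.imwrite('pics/z1.png',a); cv2.imwrite('pics/z2.png',b)
```

```text
(no output)
```

View pics/z1.png

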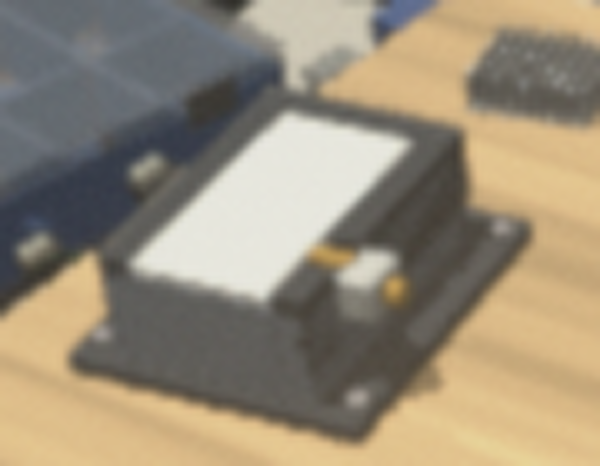

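View pics/z2.png

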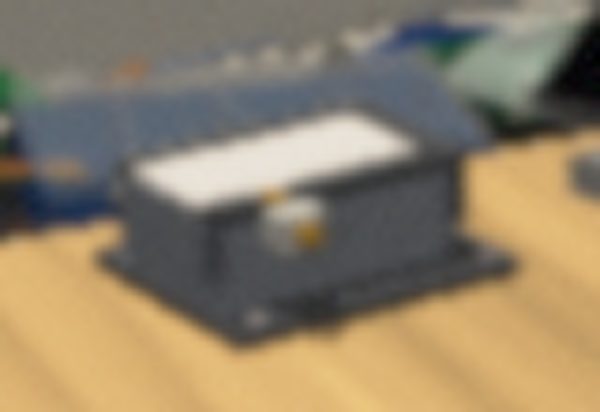

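The open end faces the robot, at scene pixels of roughly (170,190)–(190,195), and the plunger is on the -y (right) rail. Next I'll estimate poses from the corners.

Run:
```python
from h import *
ps={k:{a:np.array(b) for a,b in robot.camera_params(k).items()} for k in('scene','side')}
s=600/90
C=[(290,108),(412,142),(268,300),(130,265)]
P=[ray(ps['scene'],(150+a/s-.5,150+b/s-.5),.109) for a,b in C]
s2=7.5
D=[(345,110),(418,148),(200,207),(135,172)]
Q=[ray(ps['side'],(210+a/s2-.5,150+b/s2-.5),.109) for a,b in D]
for P in(P,Q):
    P=np.array(P); print(P.round(4),P.mean(0)); d=(P[0]+P[1]-P[2]-P[3])/2; print(d,np.hypot(*d[:2]),np.degrees(np.arctan2(d[1],d[0])))
for c in('scene','side'):
    im,p=snap(c,c+'1')
    for l in ['red_pot','white_tape','meter','heat_sink','tin','tile','carrier']:
        r=robot.look_for(c,l); print(c,l,[(round(x['score'],2),w(p,x['centre']).round(3)) for x in r[:1]])
    for m in robot.masks_of(c,'carrier')[:1]:
        ys,xs=np.where(m['mask']); print('carr',xs.min(),xs.max(),ys.min(),ys.max())
        ys,xs=np.where(m['mask']); pts=np.array([ray(p,(x,y),.07)[:2] for x,y in zip(xs,ys)],np.float32)
        print(cv2.minAreaRect(pts))
a=cv2.imread('pics/scene1.png')[215:300,270:360]; b=cv2.imread('pics/side1.png')[205:260,245:335]
cv2.imwrite('pics/z3.png',cv2.resize(a,None,fx=6.5,fy=6.5,interpolation=cv2.INTER_CUBIC)); cv2.imwrite('pics/z4.png',cv2.resize(b,None,fx=7,fy=7,interpolation=cv2.INTER_CUBIC))
```

```text
[[0.6527 0.1353 0.109 ]
 [0.6564 0.0855 0.109 ]
 [0.5584 0.0686 0.109 ]
 [0.5512 0.1191 0.109 ]] [0.60466828 0.10213053 0.109     ]
[0.09973243 0.01651853 0.        ] 0.10109114135912799 9.404437951613886
[[0.6482 0.1392 0.109 ]
 [0.6548 0.0855 0.109 ]
 [0.5569 0.067  0.109 ]
 [0.5491 0.1132 0.109 ]] [0.60224295 0.10122298 0.109     ]
[0.09845353 0.02222455 0.        ] 0.1009308073453161 12.72053744111215
scene red_pot [(0.91, array([ 0.745, -0.032,  0.092]))]
scene white_tape [(0.96, array([ 0.75 , -0.206,  0.085]))]
scene meter [(0.62, array([ 0.597, -0.382,  0.1  ]))]
scene heat_sink [(0.76, array([0.761, 0.11 , 0.069]))]
scene tin [(0.65, array([ 0.438, -0.381,  0.105]))]
scene tile [(0.69, array([0.597, 0.106, 0.107]))]
scene carrier [(0.65, array([ 0.552, -0.23 ,  0.067]))]
carr 276 351 224 293
((0.5689421892166138, -0.22439026832580566), (0.1810574233531952, 0.09965779632329941), 0.4805174171924591)
side red_pot []
side white_tape [(0.69, array([ 0.753, -0.22 ,  0.076]))]
side meter [(0.95, array([ 0.603, -0.4  ,  0.098]))]
side heat_sink [(0.61, array([0.766, 0.101, 0.074]))]
side tin [(0.84, array([ 0.433, -0.387,  0.097]))]
side tile [(0.75, array([ 0.752, -0.221,  0.077]))]
side carrier [(0.9, array([ 0.555, -0.241,  0.068]))]
carr 250 324 215 254
((0.5667240619659424, -0.21208176016807556), (0.18158410489559174, 0.15089532732963562), 1.5232678651809692)
```

View pics/z3.png

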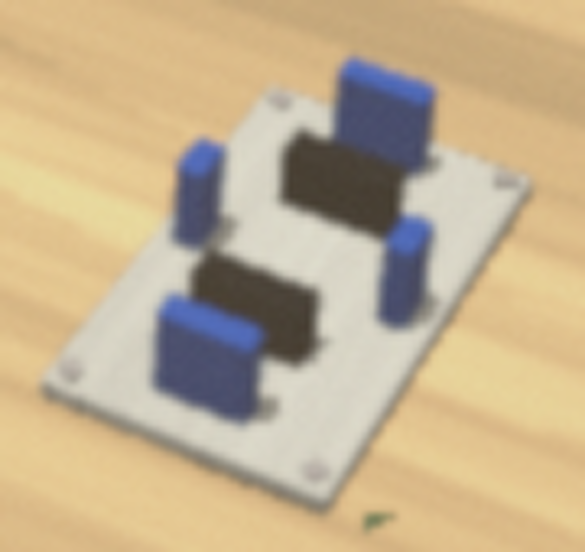

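View pics/z4.png

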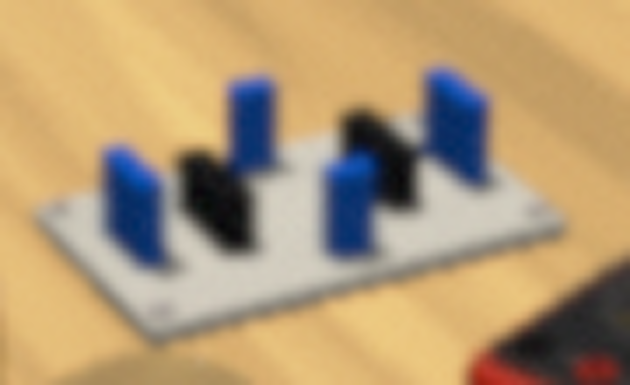

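```bash
python3 -m creep '[[[-55.3,-11.2,3,0,0,-38,-1],[-55.3,-11.2,3,0,0,-38,-1],[-55.3,-11.2,3,0,0,-38,-1],[-55.3,-11.2,3,0,0,-38,-1],[-55.3,-11.2,3,0,0,-38,-1],[-55.3,-11.2,3,0,0,-38,-1],[-55.3,-11.2,3,0,0,-38,-1],[-55.3,-11.2,3,0,0,-38,-1]]]' 10
```

```text
time: 2.25
tool_pos: [0.5357, 0.2323, 0.2206]
tool_rot: [3.141, 0.0, -2.948]
contact_force: [0.4, 0.9, 0.2]
opening: 0.0324
```

```bash
python3 -m creep '[[[-11.9,-14,2,0,0,0,-1],[-11.9,-14,2,0,0,0,-1],[-11.9,-14,2,0,0,0,-1],[-11.9,-14,2,0,0,0,-1],[-11.9,-14,2,0,0,0,-1],[-11.9,-14,2,0,0,0,-1],[-11.9,-14,2,0,0,0,-1]]]'
python3 - <<'E'
from h import *
im,p=snap('wrist','w1')
for l in ['tile','rest','plunger_tip','rest_edge']:
    r=robot.look_for('wrist',l); print(l,[(round(x['score'],2),w(p,x['centre']).round(4)) for x in r[:2]])
r=robot.masks_of('wrist','tile')
for m in r[:2]:
    M=m['mask']; ys,xs=np.where(M); print(m['score'],M.sum(),cv2.minAreaRect(np.c_[xs,ys].astype(np.float32)))
    pts=np.array([ray(p,(x,y),.109)[:2] for x,y in zip(xs,ys)],np.float32); print(cv2.minAreaRect(pts))
print(robot.observe()['tool_pos'],robot.observe()['contact_force'])
E
```

```text
time: 2.95
tool_pos: [0.6788, 0.1186, 0.2007]
tool_rot: [3.141, -0.0, -2.948]
contact_force: [0.0, -0.7, 0.4]
opening: 0.0003
tile [(0.81, array([0.5996, 0.1054, 0.1106])), (0.49, array([0.6132, 0.0974, 0.1094]))]
rest [(0.78, array([0.6108, 0.0958, 0.1093]))]
plunger_tip [(0.95, array([0.6111, 0.0974, 0.1087])), (0.73, array([ 0.6223, -0.0098,  0.0627]))]
rest_edge [(0.64, array([0.6126, 0.0982, 0.1085]))]
0.92 8971 ((275.6694030761719, 121.88499450683594), (68.50438690185547, 137.55624389648438), 1.3639274835586548)
((0.6039912700653076, 0.10291200876235962), (0.10037320107221603, 0.05097668990492821), 9.606951713562012)
[0.67911901 0.11850073 0.2011957 ] [-0.7491476  -0.34836885  0.45057091]
```

View pics/w1.png

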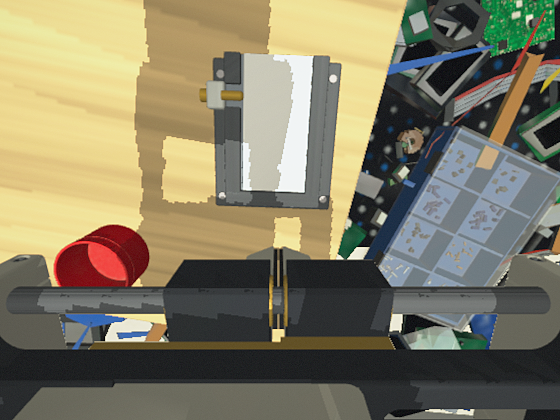

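The wrist picture shows the tile at (275,122), with the open end at the top of the image and the plunger at (215,95). The fit gives centre (0.604, 0.103) and yaw 9.6°, which agrees with the scene camera. Next I'll measure the carrier.

```bash
python3 -m creep '[[[11.4,-32.4,0,0,0,0,-1],[11.4,-32.4,0,0,0,0,-1],[11.4,-32.4,0,0,0,0,-1],[11.4,-32.4,0,0,0,0,-1],[11.4,-32.4,0,0,0,0,-1],[11.4,-32.4,0,0,0,0,-1],[11.4,-32.4,0,0,0,0,-1],[11.4,-32.4,0,0,0,0,-1]]]'
python3 - <<'E'
from h import *
print(robot.observe()['qvel'].round(2))
im,p=snap('wrist','w2')
np.savez('w2.npz',im=im,**p)
for l in ['carrier','carrier_seat']:
    r=robot.look_for('wrist',l); print(l,[(round(x['score'],2),w(p,x['centre']).round(4)) for x in r[:2]])
r=robot.masks_of('wrist','carrier')
for m in r[:1]:
    M=m['mask']; ys,xs=np.where(M); print(m['score'],M.sum(),xs.min(),xs.max(),ys.min(),ys.max())
    np.save('w2m.npy',M)
print(robot.observe()['tool_pos'],robot.observe()['contact_force'])
E
```

```text
time: 4.05
tool_pos: [0.6285, -0.2272, 0.2011]
tool_rot: [-3.14, 0.001, -2.953]
contact_force: [0.2, 0.9, 0.3]
opening: 0.0006
[ 0.08 -0.01  0.03  0.05  0.01  0.05]
carrier [(0.87, array([ 0.5551, -0.2259,  0.0677]))]
carrier_seat [(0.78, array([ 0.5517, -0.2267,  0.0672]))]
0.72 16789 233 360 39 222
[ 0.63010332 -0.22001639  0.20115825] [-0.28015116  0.38553917  0.36223314]
```

View pics/w2.png

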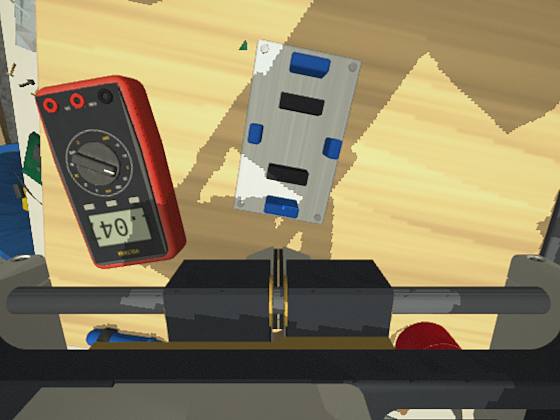

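```bash
cat > fitc.py <<'E'
from h import *
im,p=snap('wrist','w3')
np.savez('w3.npz',im=im,**p)
r=robot.masks_of('wrist','carrier'); M=r[0]['mask']; np.save('w3m.npy',M)
hsv=cv2.cvtColor(im,cv2.COLOR_RGB2HSV)
from scipy.optimize import minimize
blue=(hsv[...,0]>100)&(hsv[...,0]<130)&(hsv[...,1]>130)&M
black=(hsv[...,2]<70)&M&~blue
print(blue.sum(),black.sum(),M.sum())
def box(cx,cy,hx,hy,z0,z1,v):
    x,y,a=v; c,s=np.cos(a),np.sin(a)
    P=[(x+c*(cx+i*hx)-s*(cy+j*hy),y+s*(cx+i*hx)+c*(cy+j*hy),z) for i in(-1,1) for j in(-1,1) for z in(z0,z1)]
    uv=np.array([proj(p,q) for q in P]); return cv2.convexHull((uv*16).round().astype(np.int32))
def render(boxes,v):
    o=np.zeros(M.shape,np.uint8)
    for b in boxes: cv2.fillConvexPoly(o,box(*b,v),1,shift=4)
    return o>0
base=[(0,0,.075,.045,.06,.068)]
ribs=[(-.03,0,.006,.018,.068,.09),(.03,0,.006,.018,.068,.09)]
stops=[(-.057,0,.003,.015,.068,.1),(.057,0,.003,.015,.068,.1)]
def iou(a,b): return (a&b).sum()/max(1,(a|b).sum())
f1=lambda v:-iou(render(ribs,v),black)
f2=lambda v:-iou(render(base+stops,v),M)
f3=lambda v:f1(v)+f2(v)
for n,f in(('ribs',f1),('base',f2),('both',f3)):
    best=None
    for a in np.radians([3,8,13]):
        s=np.array([[.552,-.227,a],[.56,-.227,a],[.552,-.22,a],[.552,-.227,a+.05]])
        q=minimize(f,[.552,-.227,a],method='Nelder-Mead',options=dict(initial_simplex=s,xatol=1e-5,fatol=1e-5))
        if best is None or q.fun<best.fun: best=q
    print(n,best.x.round(4),np.degrees(best.x[2]),best.fun)
o=im[:,:,::-1].copy()
for b in base+ribs+stops+[(0,.031,.008,.003,.068,.1),(0,-.031,.008,.003,.068,.1)]: cv2.polylines(o,[box(*b,best.x)],True,(0,255,0),1,shift=4)
cv2.imwrite('pics/w3fit.png',cv2.resize(o[20:240,200:400],None,fx=2.7,fy=2.7))
print(robot.observe()['tool_pos'],robot.observe()['qvel'].round(3))
E
python3 fitc.py
```

```text
1871 1325 17189
ribs [ 0.5632 -0.2256  0.0087] 0.4975446874122233 -0.8374446552814674
base [ 0.5625 -0.226   0.0056] 0.32124742729318334 -0.9840642017770135
both [ 0.5629 -0.2262 -0.0009] -0.053471712377894845 -1.818724715262741
[ 0.63029228 -0.21959705  0.20123415] [ 0.001 -0.001 -0.001 -0.002  0.    -0.001]
```

```bash
sleep 1
```

```text
(no output)
```

View pics/w3fit.png

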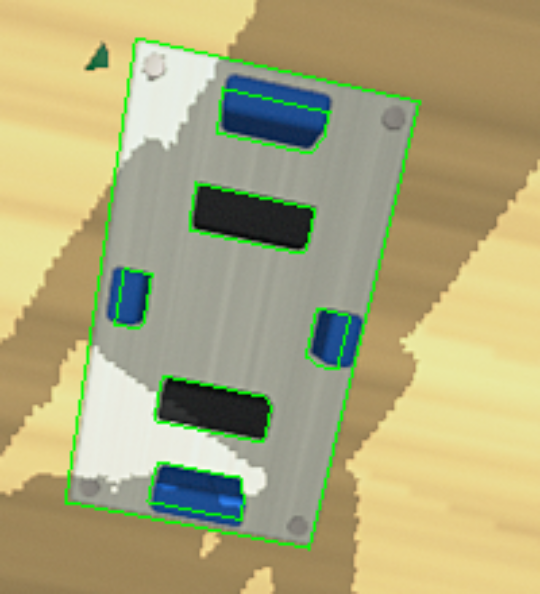

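The carrier overlay fits well: (0.563, -0.226), yaw about 0°. Now I'll head for the press point above the tile.

```bash
cat > go.py <<'E'
import sys
from h import *
def go(x,y,z,yawdeg):
    s=robot.observe(); R=Ro.from_euler('xyz',s['tool_rot']); Rt=Ro.from_euler('xyz',[np.pi,0,np.radians(yawdeg)])
    d=R.inv().apply(np.array([x,y,z])-s['tool_pos'])*100; r=(R.inv()*Rt).as_rotvec(degrees=True)
    print('t',round(s['time'],2),'pos',s['tool_pos'].round(4),'rot',np.degrees(s['tool_rot']).round(2),'F',s['contact_force'].round(1),'op',round(s['opening'],4)); print('shift cm',d.round(2),'turn',r.round(2))
go(*map(float,sys.argv[1:]))
E
python3 go.py .614 .1047 .16 -170.4; python3 go.py .614 .1047 .126 -170.4
```

```text
t 4.35 pos [ 0.6303 -0.2196  0.2012] rot [ 1.7998e+02  7.0000e-02 -1.6874e+02] F [-0.5  0.5 -0.1] op 0.0008
shift cm [-4.73 32.12  4.14] turn [0.02 0.07 1.66]
t 4.35 pos [ 0.6303 -0.2196  0.2012] rot [ 1.7998e+02  7.0000e-02 -1.6874e+02] F [-0.5  0.5 -0.1] op 0.0008
shift cm [-4.73 32.12  7.54] turn [0.02 0.07 1.66]
```

```bash
python3 -m creep '[[[-4.73,32.1,0,0,0,1.7,-1],[-4.73,32.1,0,0,0,1.7,-1],[-4.73,32.1,0,0,0,1.7,-1],[-4.73,32.1,0,0,0,1.7,-1],[-4.73,32.1,1,0,0,1.7,-1],[-4.73,32.1,3,0,0,1.7,-1],[-4.73,32.1,4.1,0,0,1.7,-1],[-4.73,32.1,4.1,0,0,1.7,-1]]]' 20;  python3 go.py .614 .1047 .126 -170.4
```

```text
time: 5.15
tool_pos: [0.6114, 0.1101, 0.1577]
tool_rot: [3.139, -0.004, -2.968]
contact_force: [-0.5, -0.0, 0.0]
opening: 0.0004
t 5.15 pos [0.6114 0.1101 0.1577] rot [ 179.87   -0.23 -170.03] F [-0.5 -0.   0. ] op 0.0004
shift cm [-0.18 -0.59  3.17] turn [ 0.12 -0.23  0.37]
```

```bash
python3 -m creep '[[[-0.2,-0.55,1.0,0,0,0,-1],[-0.2,-0.55,2,0,0,0,-1],[-0.2,-0.55,2.5,0,0,0,-1],[-0.2,-0.55,2.5,0,0,0,-1],[-0.2,-0.55,2.5,0,0,0,-1]]]' 20;  python3 go.py .614 .1047 .122 -170.4
```

```text
time: 5.65
tool_pos: [0.6145, 0.1042, 0.1329]
tool_rot: [3.139, -0.004, -2.969]
contact_force: [-0.2, 0.2, -0.2]
opening: 0.0004
t 5.65 pos [0.6145 0.1042 0.1329] rot [ 179.88   -0.2  -170.1 ] F [-0.2  0.2 -0.2] op 0.0004
shift cm [0.04 0.05 1.09] turn [ 0.12 -0.2   0.3 ]
```

```bash
python3 -m creep '[[[0,0,0.5,0.12,-0.2,0.3,-1],[0,0,0.75,0.12,-0.2,0.3,-1],[0,0,0.75,0.12,-0.2,0.3,-1]]]'; python3 -m creep '[[[0,0,0.05,0,0,0,-1],[0,0,0.1,0,0,0,-1],[0,0,0.15,0,0,0,-1],[0,0,0.15,0,0,0,-1]]]' ; python3 go.py .614 .1047 .122 -170.4
```

```text
time: 5.95
tool_pos: [0.6142, 0.1041, 0.125]
tool_rot: [3.142, -0.001, -2.974]
contact_force: [0.4, 0.2, -0.3]
opening: 0.0004
time: 6.35
tool_pos: [0.6142, 0.1041, 0.1235]
tool_rot: [3.142, -0.001, -2.974]
contact_force: [0.1, 0.4, 0.2]
opening: 0.0004
t 6.35 pos [0.6142 0.1041 0.1235] rot [ 1.8000e+02 -5.0000e-02 -1.7041e+02] F [0.1 0.4 0.2] op 0.0004
shift cm [0.01 0.06 0.15] turn [ 0.   -0.05 -0.01]
```

```bash
python3 -m creep '[[[0,0,0.05,0,0,0,-1],[0,0,0.05,0,0,0,-1]]]' ; python3 -m creep '[[[0,0,0.03,0,0,0,-1],[0,0,0.03,0,0,0,-1]]]'
```

```text
time: 6.55
tool_pos: [0.6143, 0.1041, 0.1233]
tool_rot: [3.142, -0.0, -2.974]
contact_force: [-0.1, -0.5, 3.0]
opening: 0.0005
time: 6.75
tool_pos: [0.6143, 0.1042, 0.1233]
tool_rot: [-3.142, -0.0, -2.974]
contact_force: [-1.7, 0.1, 3.4]
opening: 0.0005
```

```bash
python3 -m creep '[[[0,0,0.06,0,0,0,-1],[0,0,0.09,0,0,0,-1],[0,0,0.09,0,0,0,-1]]]'
```

```text
time: 7.05
tool_pos: [0.6143, 0.1042, 0.1233]
tool_rot: [-3.141, 0.0, -2.974]
contact_force: [-2.3, -1.3, 6.6]
opening: 0.0004
```

```bash
python3 -m creep '[[[0,0,0.15,0,0,0,-1],[0,0,0.15,0,0,0,-1],[0.1,0,0.15,0,0,0,-1],[0.25,0,0.15,0,0,0,-1],[0.4,0,0.15,0,0,0,-1],[0.55,0,0.15,0,0,0,-1],[0.7,0,0.15,0,0,0,-1],[0.8,0,0.15,0,0,0,-1]]]'
```

```text
time: 7.85
tool_pos: [0.6083, 0.103, 0.1233]
tool_rot: [-3.141, 0.006, -2.974]
contact_force: [2.6, 0.2, 5.3]
opening: 0.0007
```

```bash
cat > tile.py <<'E'
import sys
from h import *
def meas(cam,name,z=.109):
    im,p=snap(cam,name); s=robot.observe()
    r=robot.masks_of(cam,'tile')
    print('F',s['contact_force'].round(1),'pos',s['tool_pos'].round(4))
    for m in r[:2]:
        M=m['mask']; ys,xs=np.where(M)
        pts=np.array([ray(p,(x,y),z)[:2] for x,y in zip(xs,ys)],np.float32)
        e=np.array([np.cos(np.radians(9.6)),np.sin(np.radians(9.6))]); n=np.array([-e[1],e[0]])
        q=pts-np.array([.604,.103]); a=q@e; b=q@n
        print(round(m['score'],2),M.sum(),'rest-x range',np.percentile(a,[.3,99.7]).round(4),'y',np.percentile(b,[.5,99.5]).round(4),cv2.minAreaRect(pts))
meas(sys.argv[1],sys.argv[2])
E
python3 tile.py wrist w4
```

```text
F [2.  1.  6.6] pos [0.6082 0.1029 0.1233]
0.97 7320 rest-x range [-0.0501  0.0008] y [-0.0247  0.0248] ((0.5802056193351746, 0.09901644289493561), (0.051752351224422455, 0.04987692832946777), 8.931324005126953)
```

View pics/w4.png

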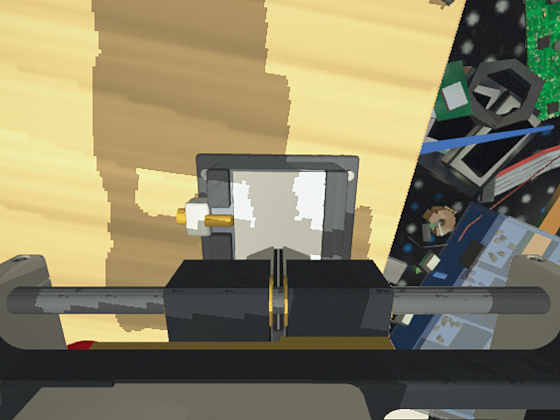

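The picture shows the tile hasn't moved: its open-end edge is still at row ~168. The finger skidded at about 6 N, so I'll press somewhat harder.

```bash
python3 -m creep '[[[0,0,0.15,0,0,0,-1],[0,0,0.2,0,0,0,-1],[0,0,0.2,0,0,0,-1],[0,0,0.2,0,0,0,-1]]]'; python3 -m creep '[[[0,0,0.22,0,0,0,-1],[0,0,0.24,0,0,0,-1],[0,0,0.24,0,0,0,-1]]]'
```

```text
time: 8.35
tool_pos: [0.6087, 0.103, 0.1232]
tool_rot: [-3.141, 0.008, -2.974]
contact_force: [-2.7, -0.9, 12.5]
opening: 0.0007
time: 8.65
tool_pos: [0.6087, 0.103, 0.1232]
tool_rot: [-3.14, 0.009, -2.974]
contact_force: [-7.5, -1.4, 16.7]
opening: 0.0008
```

```bash
python3 -m creep '[[[0.05,0,0.19,0,0.25,0,-1],[0.15,0,0.19,0,0.5,0,-1],[0.3,0,0.19,0,0.5,0,-1],[0.45,0,0.19,0,0.5,0,-1],[0.6,0,0.19,0,0.5,0,-1]]]'
```

```text
time: 9.15
tool_pos: [0.6052, 0.1025, 0.1233]
tool_rot: [-3.14, 0.008, -2.974]
contact_force: [4.4, 1.6, 7.9]
opening: 0.0007
```

```bash
python3 tile.py wrist w5
```

```text
F [1.4 1.1 8.6] pos [0.6049 0.1024 0.1233]
0.9 7457 rest-x range [-0.0531 -0.0016] y [-0.0249  0.025 ] ((0.5770309567451477, 0.09854933619499207), (0.05212238058447838, 0.050994981080293655), 8.867383003234863)
```

The tile has moved 3 mm and follows the finger, so I'll continue.

```bash
python3 -m creep '[[[0.1,0,0.17,0,0.4,0,-1],[0.25,0,0.19,0,0.4,0,-1],[0.4,0,0.2,0,0.4,0,-1],[0.55,0,0.2,0,0.4,0,-1],[0.7,0,0.2,0,0.4,0,-1],[0.85,0,0.2,0,0.4,0,-1],[1.0,0,0.2,0,0.4,0,-1],[1.15,0,0.2,0,0.4,0,-1]]]'; python3 tile.py wrist w6
```

```text
time: 10.05
tool_pos: [0.596, 0.101, 0.1233]
tool_rot: [-3.14, 0.007, -2.974]
contact_force: [2.9, 2.2, 8.8]
opening: 0.0002
F [0.9 1.  8.4] pos [0.5956 0.101  0.1232]
0.69 7271 rest-x range [-0.0621 -0.0116] y [-0.0245  0.0248] ((0.5678825974464417, 0.09709112346172333), (0.051795072853565216, 0.04988487809896469), 8.975686073303223)
```

```bash
python3 -m creep '[[[0.1,0,0.17,0,0.4,0,-1],[0.25,0,0.19,0,0.4,0,-1],[0.4,0,0.2,0,0.4,0,-1],[0.55,0,0.2,0,0.4,0,-1],[0.7,0,0.2,0,0.4,0,-1],[0.85,0,0.2,0,0.4,0,-1],[1.0,0,0.2,0,0.4,0,-1],[1.2,0,0.2,0,0.4,0,-1]]]'; python3 tile.py wrist w7
```

```text
time: 10.95
tool_pos: [0.5864, 0.0994, 0.1233]
tool_rot: [-3.14, 0.007, -2.974]
contact_force: [3.5, 0.8, 8.9]
opening: 0.0007
F [2.5 1.6 9.8] pos [0.586  0.0993 0.1232]
0.61 7113 rest-x range [-0.0712 -0.0214] y [-0.0244  0.025 ] ((0.5586732029914856, 0.0956791415810585), (0.05088415741920471, 0.049890242516994476), 8.934552192687988)
```

```bash
python3 -m creep '[[[0.1,0,0.17,0,0.4,0,-1],[0.3,0,0.19,0,0.4,0,-1],[0.5,0,0.2,0,0.4,0,-1],[0.7,0,0.2,0,0.4,0,-1],[0.9,0,0.2,0,0.4,0,-1],[1.1,0,0.2,0,0.4,0,-1],[1.25,0,0.2,0,0.4,0,-1],[1.35,0,0.2,0,0.4,0,-1]]]'; python3 tile.py wrist w8
```

```text
time: 11.85
tool_pos: [0.5752, 0.0973, 0.1233]
tool_rot: [-3.139, 0.006, -2.974]
contact_force: [2.1, 0.9, 9.3]
opening: 0.0005
F [2.6 1.  8.6] pos [0.575  0.0972 0.1232]
0.9 6473 rest-x range [-0.0782  0.0203] y [-0.0242  0.0252] ((0.5760835409164429, 0.09882435202598572), (0.10002776980400085, 0.0501541905105114), 9.647187232971191)
```

View pics/w8.png

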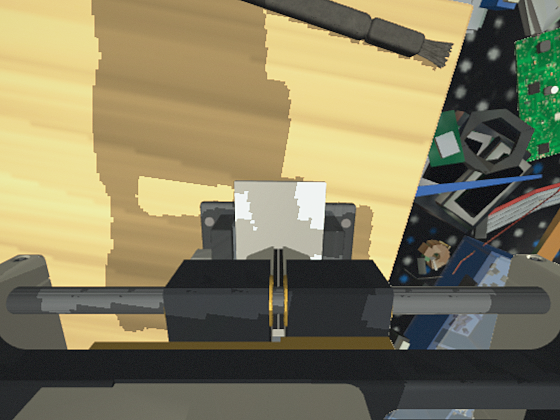

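The tile end is at row 182, giving an overhang of about 29 mm. It needs a little more.

```bash
python3 -m creep '[[[0.1,0,0.19,0,0.3,0,-1],[0.25,0,0.21,0,0.3,0,-1],[0.4,0,0.21,0,0.3,0,-1],[0.55,0,0.21,0,0.3,0,-1],[0.7,0,0.21,0,0.3,0,-1]]]'; python3 tile.py wrist w9; python3 tile.py wrist w9b
```

```text
time: 12.45
tool_pos: [0.5707, 0.0966, 0.1233]
tool_rot: [-3.139, 0.008, -2.974]
contact_force: [4.2, 2.2, 9.4]
opening: 0.0004
F [ 2.7  1.8 10.5] pos [0.5703 0.0965 0.1232]
0.78 6400 rest-x range [-0.0828  0.0158] y [-0.0242  0.025 ] ((0.5714690089225769, 0.0973241776227951), (0.10069538652896881, 0.050360023975372314), 8.798585891723633)
F [ 1.7  1.8 10.2] pos [0.5703 0.0965 0.1232]
0.68 6493 rest-x range [-0.0832  0.0157] y [-0.0242  0.0252] ((0.5712570548057556, 0.09743861854076385), (0.10017220675945282, 0.050157640129327774), 8.385625839233398)
```

```bash
python3 -m creep '[[[0,0,0,0,0,0,-1],[0,0,-0.5,0,0,0,-1],[0,0,-2,0,0.4,0,-1],[0,0,-4,0,0.4,0,0.6],[0,0,-4,0,0.4,0,0.6],[0,0,-4,0,0.4,0,0.6]]]'; python3 tile.py wrist w10; python3 go.py .5389 .0920 .15 -170.4
```

```text
time: 13.25
tool_pos: [0.5698, 0.0965, 0.1629]
tool_rot: [-3.139, -0.0, -2.974]
contact_force: [-1.0, -0.3, 0.1]
opening: 0.0201
F [-1.   0.9 -0.2] pos [0.5695 0.0965 0.1624]
0.7 6742 rest-x range [-0.0827  0.0033] y [-0.0241  0.0248] ((0.5645758509635925, 0.09671854972839355), (0.08658052980899811, 0.0498281754553318), 9.240185737609863)
t 13.35 pos [0.5693 0.0965 0.1621] rot [-1.7985e+02 -1.4000e-01 -1.7042e+02] F [-0.1 -0.6  0.1] op 0.0278
shift cm [3.07 0.07 1.22] turn [-0.15 -0.14 -0.02]
```

View pics/w10.png

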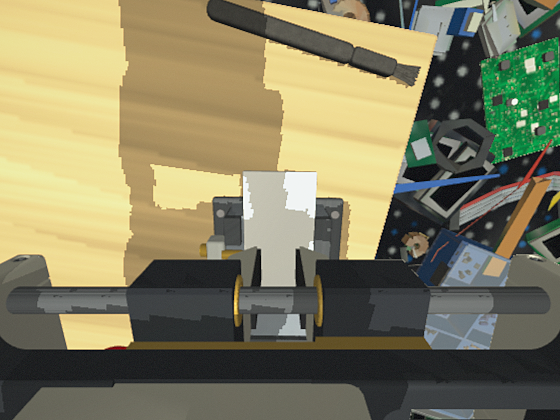

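The tile stayed put with about 34 mm overhang. Now I'll move beyond the edge with the jaws open.

```bash
python3 -m creep '[[[1.5,0.07,0,-0.15,-0.14,0,0.6],[3.07,0.07,0,-0.15,-0.14,0,0.6],[3.07,0.07,0,-0.15,-0.14,0,0.6],[3.07,0.07,0,-0.15,-0.14,0,0.6],[3.07,0.07,0.5,-0.15,-0.14,0,0.6],[3.07,0.07,1.0,-0.15,-0.14,0,0.6],[3.07,0.07,1.0,-0.15,-0.14,0,0.6]]]'; python3 go.py .5389 .0920 .104 -170.4; python3 tile.py wrist w11
```

```text
time: 14.05
tool_pos: [0.5387, 0.0921, 0.1509]
tool_rot: [3.141, -0.002, -2.974]
contact_force: [0.2, 0.0, -0.5]
opening: 0.0729
t 14.05 pos [0.5387 0.0921 0.1509] rot [ 1.7998e+02 -1.0000e-01 -1.7042e+02] F [ 0.2  0.  -0.5] op 0.0729
shift cm [-0.03 -0.01  4.69] turn [ 0.02 -0.1  -0.02]
F [-0.   0.7  1. ] pos [0.5388 0.0921 0.1514]
0.89 6498 rest-x range [-0.0836  0.0112] y [-0.0245  0.0249] ((0.5683741569519043, 0.09716589748859406), (0.0951557457447052, 0.04989566281437874), 8.998383522033691)
```

View pics/w11.png

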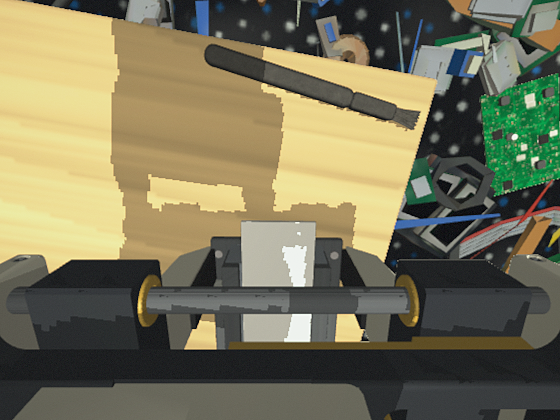

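The fingers straddle the overhanging end at columns ~205 and ~350. Descending.

```bash
python3 -m creep '[[[0,0,1,0,0,0,0.6],[0,0,2,0,0,0,0.6],[0,0,3,0,0,0,0.6],[0,0,3.8,0,0,0,0.6],[0,0,4.4,0,0,0,0.6],[0,0,4.7,0,0,0,0.6],[0,0,4.7,0,0,0,0.6],[0,0,4.7,0,0,0,0.6]]]'; python3 go.py .5389 .0920 .104 -170.4
```

```text
time: 14.95
tool_pos: [0.5392, 0.0921, 0.105]
tool_rot: [-3.142, -0.0, -2.974]
contact_force: [0.5, 0.1, 0.2]
opening: 0.0737
t 14.95 pos [0.5392 0.0921 0.105 ] rot [-180.     -0.   -170.41] F [0.5 0.1 0.2] op 0.0737
shift cm [ 0.03 -0.    0.1 ] turn [-0.   -0.   -0.01]
```

```bash
python3 -m creep '[[[0,0,0,0,0,0,0.2],[0,0,0,0,0,0,-0.1],[0,0,0,0,0,0,-0.3],[0,0,0,0,0,0,-0.3],[0,0,0,0,0,0,-0.3],[0,0,0,0,0,0,-0.3]]]' 30; python3 go.py .5389 .0920 .104 -170.4
```

```text
time: 15.55
tool_pos: [0.5392, 0.092, 0.1052]
tool_rot: [-3.142, 0.0, -2.974]
contact_force: [-0.6, -0.3, 1.6]
opening: 0.0493
t 15.55 pos [0.5392 0.092  0.1052] rot [-1.8000e+02  1.0000e-02 -1.7042e+02] F [-0.6 -0.3  1.6] op 0.0493
shift cm [0.03 0.   0.12] turn [-0.    0.01 -0.02]
```

```bash
python3 -m creep '[[[0,0,0,0,0,0,-0.3],[0,0,-0.1,0,0,0,-0.3],[0,0,-0.25,0,0,0,-0.3],[0,0,-0.5,0,0,0,-0.3],[0,0,-0.8,0,0,0,-0.3],[0,0,-1.2,0,0,0,-0.3],[0,0,-1.6,0,0,0,-0.3],[0,0,-2,0,0,0,-0.3]]]' 30; python3 go.py .5389 .0920 .2 -170.4
```

```text
time: 16.35
tool_pos: [0.5393, 0.0921, 0.1257]
tool_rot: [-3.141, 0.0, -2.974]
contact_force: [0.4, 0.5, -1.0]
opening: 0.0489
t 16.35 pos [0.5393 0.0921 0.1257] rot [-1.7999e+02  3.0000e-02 -1.7041e+02] F [ 0.4  0.5 -1. ] op 0.0489
shift cm [ 0.04 -0.   -7.43] turn [-0.01  0.03 -0.01]
```

```bash
python3 -m creep '[[[0,0,-2.5,0,0,0,-0.3],[0,0,-5,0,0,0,-0.3],[0,0,-5,0,0,0,-0.3]]]'; python3 go.py .5302 -.2262 .17 -179.8;python3 - <<'E'
from h import *
snap('side','s2');snap('scene','c2');snap('wrist','w12')
a=cv2.imread('pics/side0.png')
a=cv2.imread('pics/side2.png') if 0 else cv2.imread('pics/s2.png')[110:215,190:320]
cv2.imwrite('pics/s2z.png',cv2.resize(a,None,fx=5.5,fy=5.5,interpolation=cv2.INTER_CUBIC))
E
```

```text
time: 16.65
tool_pos: [0.5412, 0.0922, 0.1793]
tool_rot: [-3.141, 0.007, -2.974]
contact_force: [0.1, -0.3, -1.0]
opening: 0.0492
t 16.65 pos [0.5412 0.0922 0.1793] rot [-179.94    0.42 -170.41] F [ 0.1 -0.3 -1. ] op 0.0492
shift cm [  6.39 -31.21   0.91] turn [-0.02  0.42  9.39]
```

View pics/s2z.png

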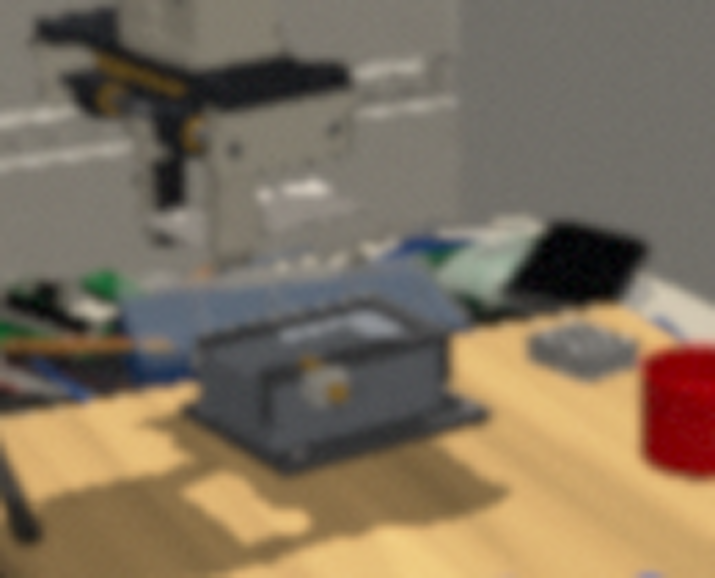

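View pics/w12.png

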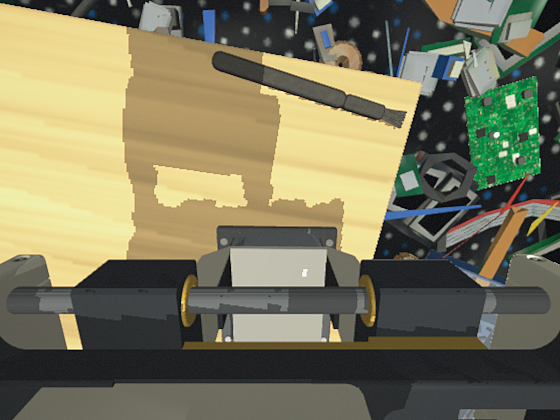

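The tile is held and looks level, and the nest is empty. Transporting to above the carrier.

```bash
python3 -m creep '[[[1.5,-4,0,0,0,2,-0.3],[2.5,-9,0.3,0,0,4,-0.3],[3.5,-14,0.5,0,0.2,6,-0.3],[4.5,-19,0.7,0,0.42,8,-0.3],[5.4,-24,0.9,0,0.42,9.4,-0.3],[6,-28,0.9,0,0.42,9.4,-0.3],[6.39,-30.5,0.9,0,0.42,9.4,-0.3],[6.39,-31.2,0.9,0,0.42,9.4,-0.3]]]'; python3 -m creep '[[[0,0,0,0,0,0,-0.3],[0,0,0,0,0,0,-0.3]]]'; python3 go.py .5302 -.2262 .13 -179.8
```

```text
time: 17.6
tool_pos: [0.5268, -0.2289, 0.1645]
tool_rot: [3.142, -0.01, 3.141]
contact_force: [0.3, 0.6, -1.5]
opening: 0.049
time: 17.8
tool_pos: [0.5263, -0.2277, 0.1636]
tool_rot: [3.14, -0.012, -3.142]
contact_force: [1.0, 0.0, -0.8]
opening: 0.0491
t 17.8 pos [ 0.5263 -0.2277  0.1636] rot [ 179.91   -0.67 -180.  ] F [ 1.   0.  -0.8] op 0.0491
shift cm [-0.43  0.15  3.35] turn [ 0.09 -0.67 -0.2 ]
```

```bash
python3 -m creep '[[[-0.43,0.15,1,0.09,-0.67,-0.2,-0.3],[-0.43,0.15,2,0.09,-0.67,-0.2,-0.3],[-0.43,0.15,3,0.09,-0.67,-0.2,-0.3],[-0.43,0.15,3.35,0.09,-0.67,-0.2,-0.3],[-0.43,0.15,3.35,0.09,-0.67,-0.2,-0.3],[-0.43,0.15,3.35,0.09,-0.67,-0.2,-0.3]]]'; python3 go.py .5302 -.2262 .1 -179.8;python3 - <<'E'
from h import *
im,p=snap('side','s3'); im2,p2=snap('scene','c3'); im3,p3=snap('wrist','w13')
a=cv2.imread('pics/s3.png')[150:265,220:350]; cv2.imwrite('pics/s3z.png',cv2.resize(a,None,fx=5,fy=5,interpolation=cv2.INTER_CUBIC))
# expected tile outline
def outl(p,f,crop,fx,out,z):
    o=cv2.imread(f); y0,y1,x0,x1=crop; o=cv2.resize(o[y0:y1,x0:x1],None,fx=fx,fy=fx,interpolation=cv2.INTER_CUBIC)
    s=robot.observe()['tool_pos']; c=np.array([s[0]+.0327,s[1]])
    P=np.array([[(proj(p,[c[0]+i*.05,c[1]+j*.025,z])-[x0,y0]+.5)*fx] for i,j in((-1,-1),(-1,1),(1,1),(1,-1))])
    cv2.polylines(o,[P.round().astype(np.int32)],True,(0,255,0),1); cv2.imwrite(out,o)
z=robot.observe()['tool_pos'][2]+.004
outl(p,'pics/s3.png',(150,265,220,350),5,'pics/s3z.png',z)
outl(p2,'pics/c3.png',(190,300,250,370),5,'pics/c3z.png',z)
for c,pp in(('wrist',p3),('scene',p2),('side',p)):
    r=robot.look_for(c,'tile'); print(c,[(round(x['score'],2),w(pp,x['centre']).round(4)) for x in r[:2]])
E
```

```text
time: 18.4
tool_pos: [0.5304, -0.2262, 0.1302]
tool_rot: [-3.141, 0.0, -3.138]
contact_force: [1.1, -0.0, -0.0]
opening: 0.0491
t 18.4 pos [ 0.5304 -0.2262  0.1302] rot [-1.7999e+02  1.0000e-02 -1.7979e+02] F [ 1.1 -0.  -0. ] op 0.0491
shift cm [ 0.02 -0.    3.02] turn [-0.01  0.01  0.01]
wrist [(0.87, array([ 0.5326, -0.221 ,  0.1366]))]
scene [(0.75, array([ 0.534 , -0.2192,  0.1342]))]
side [(0.55, array([ 0.5661, -0.234 ,  0.1363])), (0.24, array([0.5582, 0.079 , 0.0893]))]
```

View pics/s3z.png

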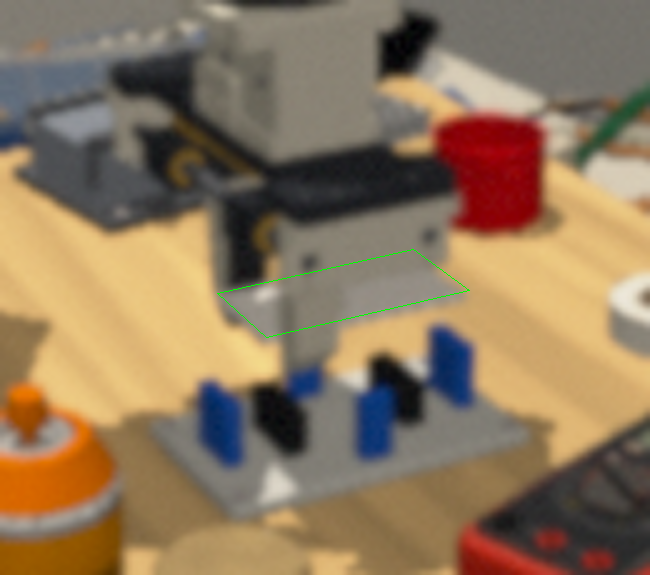

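View pics/c3z.png

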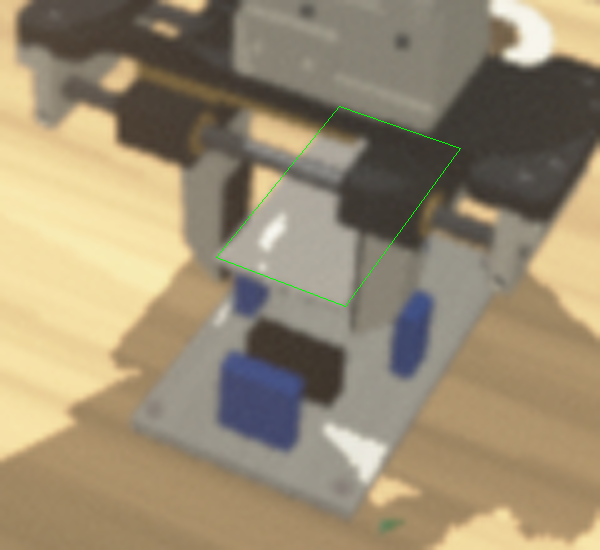

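View pics/w13.png

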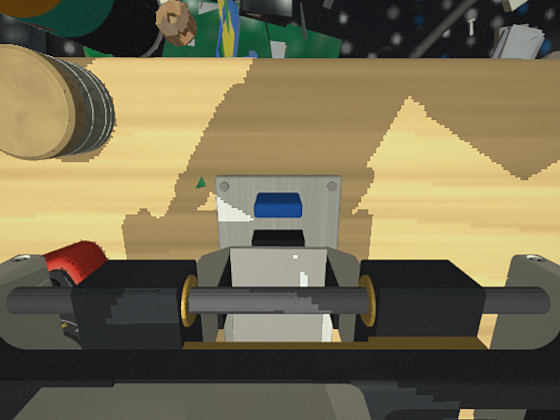

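Run:
```python
from h import *
p={k:np.array(v) for k,v in robot.camera_params('wrist').items()}
s=robot.observe()['tool_pos']
for y in(-.025,.025): print('tile near corner',proj(p,[s[0]-.0173,s[1]+y,s[2]+.004]))
for y in(-.045,.045): print('base corner',proj(p,[.5629-.075,-.2262+y,.068]))
for y in(-.015,.015): print('endstop top inner',proj(p,[.5629-.054,-.2262+y,.1]))
o=cv2.imread('pics/w13.png')[165:275,200:360]; cv2.imwrite('pics/w13z.png',cv2.resize(o,None,fx=5,fy=5,interpolation=cv2.INTER_CUBIC))
```

```text
tile near corner [227.56859011 247.57196241]
tile near corner [325.16793843 247.93532057]
base corner [212.98894254 176.87657548]
base corner [341.17185186 177.38097188]
endstop top inner [252.61057677 219.49277128]
endstop top inner [301.06818898 219.67727468]
```

View pics/w13z.png

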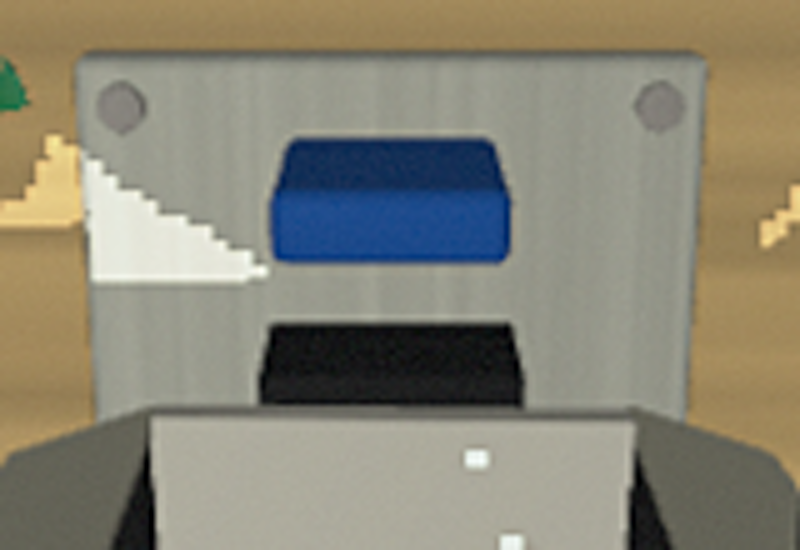

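The tile and carrier overlays agree within about 1 mm, laterally the same bias for both. I'll nudge 0.6 mm towards -x and descend.

```bash
python3 -m creep '[[[0.06,0,0,0,0,0,-0.3],[0.06,0,1,0,0,0,-0.3],[0.06,0,2,0,0,0,-0.3],[0.06,0,2.8,0,0,0,-0.3],[0.06,0,3.4,0,0,0,-0.3],[0.06,0,3.6,0,0,0,-0.3],[0.06,0,3.7,0,0,0,-0.3],[0.06,0,3.7,0,0,0,-0.3]]]'; python3 go.py .5296 -.2262 .0905 -179.8
```

```text
time: 19.5
tool_pos: [0.5298, -0.2264, 0.0933]
tool_rot: [-3.141, 0.001, -3.138]
contact_force: [0.4, -0.2, -1.0]
opening: 0.0492
t 19.5 pos [ 0.5298 -0.2264  0.0933] rot [-1.7998e+02  3.0000e-02 -1.7980e+02] F [ 0.4 -0.2 -1. ] op 0.0492
shift cm [0.02 0.02 0.28] turn [-0.02  0.03 -0.  ]
```

```bash
python3 -m creep '[[[0,0,0.1,0,0,0,-0.3],[0,0,0.2,0,0,0,-0.3],[0,0,0.2,0,0,0,-0.3]]]'; python3 -m creep '[[[0,0,0.05,0,0,0,-0.3],[0,0,0.05,0,0,0,-0.3]]]'
```

```text
time: 19.8
tool_pos: [0.5299, -0.2264, 0.0914]
tool_rot: [-3.141, 0.001, -3.138]
contact_force: [-0.8, 0.3, -1.1]
opening: 0.0495
time: 20.0
tool_pos: [0.5299, -0.2264, 0.0909]
tool_rot: [-3.141, 0.001, -3.138]
contact_force: [-0.7, -0.4, -0.7]
opening: 0.0493
```

```bash
python3 -m creep '[[[0,0,0.05,0,0,0,-0.3],[0,0,0.05,0,0,0,-0.3]]]'; python3 -m creep '[[[0,0,0.04,0,0,0,-0.3],[0,0,0.04,0,0,0,-0.3]]]'
```

```text
time: 20.2
tool_pos: [0.5298, -0.2264, 0.0904]
tool_rot: [-3.141, 0.001, -3.138]
contact_force: [0.3, -0.2, -0.6]
opening: 0.0489
time: 20.4
tool_pos: [0.5299, -0.2264, 0.0902]
tool_rot: [-3.141, 0.001, -3.138]
contact_force: [-0.2, -0.1, 2.1]
opening: 0.0495
```

Light contact on the ribs (+2 N). Releasing.

```bash
python3 -m creep '[[[0,0,0,0,0,0,0.1],[0,0,0,0,0,0,0.2],[0,0,0,0,0,0,0.4],[0,0,0,0,0,0,0.5],[0,0,0,0,0,0,0.5]]]'
python3 - <<'E'
from h import *
im,p=snap('side','s4'); im,p=snap('scene','c4'); im,p=snap('wrist','w14')
o=cv2.imread('pics/s4.png')[150:265,220:350]; cv2.imwrite('pics/s4z.png',cv2.resize(o,None,fx=5,fy=5,interpolation=cv2.INTER_CUBIC))
E
```

```text
time: 20.9
tool_pos: [0.5299, -0.2264, 0.0901]
tool_rot: [-3.141, 0.001, -3.138]
contact_force: [0.9, -1.0, 0.7]
opening: 0.0684
```

View pics/s4z.png

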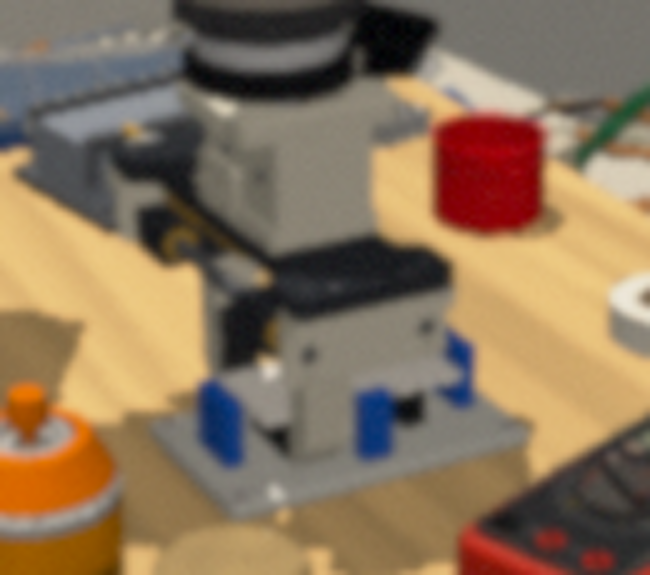

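View pics/w14.png

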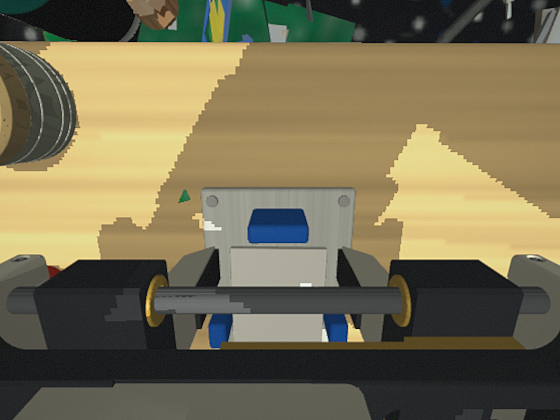

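The tile lies between the blue side stops, seen at (220,330) and (335,330), and inside the end stop at (278,225). Lifting straight up, then checking from above.

```bash
python3 -m creep '[[[0,0,-1,0,0,0,0.5],[0,0,-3,0,0,0,0.5],[0,0,-6,0,0,0,0.5],[0,0,-10,0,0,0,0.5],[-4,0,-12,0,0,0,0.5],[-8,0,-12,0,0,0,0.5],[-11,0,-12,0,0,0,0.5],[-11,0,-12,0,0,0,0.5]]]';python3 -m creep '[[[0,0,0,0,0,0,0.5],[0,0,0,0,0,0,0.5],[0,0,0,0,0,0,0.5]]]'
python3 - <<'E'
from h import *
im,p=snap('wrist','w15')
r=robot.masks_of('wrist','tile')
for m in r[:2]:
    M=m['mask']; ys,xs=np.where(M); pts=np.array([ray(p,(x,y),.094)[:2] for x,y in zip(xs,ys)],np.float32); print(m['score'],cv2.minAreaRect(pts))
r=robot.look_for('wrist','tile'); print([(round(x['score'],2),w(p,x['centre']).round(4)) for x in r[:2]])
o=cv2.imread('pics/w15.png')
for z,hx,hy in((.1,.054,.015),(.068,.075,.045),(.094,.05,.025)):
    P=np.array([[proj(p,[.5629+i*hx,-.2262+j*hy,z])*16] for i,j in((-1,-1),(-1,1),(1,1),(1,-1))]).round().astype(np.int32); cv2.polylines(o,[P],True,(0,255,0),1,shift=4)
cv2.imwrite('pics/w15o.png',cv2.resize(o[20:260,170:400],None,fx=2.5,fy=2.5,interpolation=cv2.INTER_CUBIC))
im,p=snap('side','s5'); im,p=snap('scene','c5')
o=cv2.imread('pics/s5.png')[190:265,230:340]; cv2.imwrite('pics/s5z.png',cv2.resize(o,None,fx=6,fy=6,interpolation=cv2.INTER_CUBIC))
s=robot.observe(); print(s['time'],s['tool_pos'],s['qvel'].round(3))
E
```

```text
time: 21.85
tool_pos: [0.6423, -0.2254, 0.2101]
tool_rot: [-3.141, 0.003, -3.136]
contact_force: [-0.6, 0.1, 0.0]
opening: 0.0691
time: 22.15
tool_pos: [0.6416, -0.2255, 0.2106]
tool_rot: [-3.141, 0.002, -3.137]
contact_force: [-0.0, -0.4, 0.7]
opening: 0.0689
0.82 ((0.5626223087310791, -0.22614037990570068), (0.049940191209316254, 0.0994819849729538), 89.61467742919922)
0.34 ((0.5617269277572632, -0.22591152787208557), (0.13559593260288239, 0.08151428401470184), 0.2984409034252167)
[(0.59, array([ 0.5592, -0.2213,  0.0952])), (0.34, array([ 0.546 , -0.2255,  0.0633]))]
22.4 [ 0.64206469 -0.22551241  0.21041718] [ 0.002  0.005 -0.005 -0.002 -0.002  0.001]
```

View pics/w15o.png

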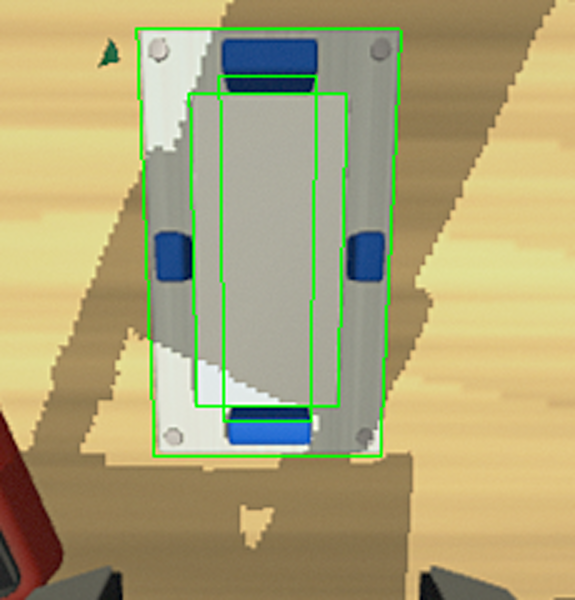

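View pics/s5z.png

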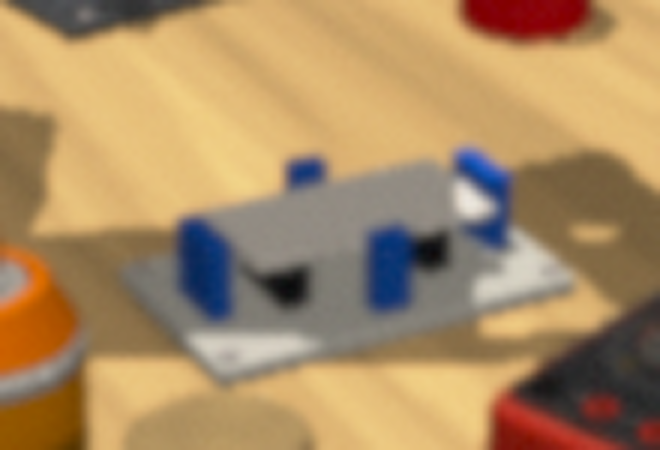

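View pics/c5.png

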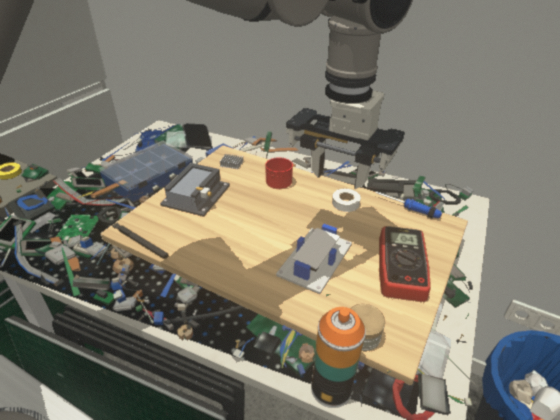

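The tile lies flat on both ribs, centred between all four stops: centre (0.5626, -0.2261), carrier (0.5629, -0.2262). The bystanders are where they started and the arm is clear and at rest. Handing in.

```bash
python3 -c "
from cell import robot
print(robot.hand_in())"
```

```text
the job is handed in; nothing more can be done
None
```

The tile now lies flat on the carrier's two ribs between the four blue stops. The job was handed in after about 22 s, with the gripper clear of everything.

**Slide:** I pressed on the tile with the closed fingertips and slid it out to about 34 mm overhang. It did not tip.
- The first try, at about 6 N, only skidded. The tile did not move, so I pressed harder.
- While it slid, the press was about 8–10 N. The highest reading was 16.7 N, standing still just before the slide, under the 24 N limit.

**Transfer:** I took the tile by its sides at the overhanging end with a 30 N grip, lifted it level and turned it to the carrier. I set it down at about 2 N and let go.

**Last checks:**
- **Position:** the wrist camera puts the tile's centre within 0.3 mm of the carrier's, and its direction within about half a degree. The side view shows it flat on the ribs.
- **Other things on the table:** they look unmoved in the scene picture, which I compared only by eye.
- **Disagreement:** on the last scan the network's direct point estimate for the tile was about 6 mm off the outline fit. I trusted the outline fit because its overlay matched the picture.

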